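Free the lever of a table bin, open its lid and ease it shut

ROBOT

A 6-joint arm with a two-finger parallel gripper is mounted at the origin on the work surface. World frame = base frame: x ahead of the robot, y to its left, z up, the work surface at z = 0. Lengths are in m, angles in rad, forces in N, time in s.
With the tool pointing down it reaches from about 0.425 to 0.925 m from the base axis. Payload 12.5 kg.
Tool frame: the origin (TCP) lies at the very end of the fingers, on their centre line; the grasp point (between the pads) lies 19 mm behind it; x points along the fingers, z is the direction in which the jaws open and shut, and the axes are right-handed (so a half turn about x gives the same grasp; the last joint's range is limited). The gripper opens to 85 mm and grips with 20 to 120 N. Pads are 22 mm wide; open, the fingers measure 114 mm over their backs; the gripper's body (76 mm by 85 mm) begins 54 mm behind the grasp point. The pads swing forward as they close: fully open they stand 13 mm farther back than shut.
Start: joints at [-1.26, 0.491, 1.559, -0, 1.092, -0.106], TCP at [0.253, -0.572, 0.231] pointing down, gripper open.
Joint ranges: [-3.1, 3.1], [-0.84, 2.19], [0.05, 2.79], [-1.13, 4.28], [0.06, 2.93], [-2.69, 2.69]. Speed limits (rad/s): [2.22, 2.22, 2.79, 3.14, 3.14, 3.14].

INTERFACE

Orientations are given as a unit quaternion [w, x, y, z].
In Python, from workcell import ctrl gives the robot as it stands.
- The arm moves only by the tool apply_moves, never from a script. Its argument "commands" is a list of rows, each a list of 3 entries, a list of its own where there are three numbers: the turn, a rotation vector about the tool's x, y, z in rad, then the shift along the tool's x, y, z in m, then the opening, from -1 (shut) to 1 (fully open). In form: [[[rx, ry, rz], [dx, dy, dz], grip], ...]. A call has 1 to 10 rows; each row shifts and turns the commanded pose from where the row before left it, along the tool's axes as they then stand; what a row does not reach is not made up. A row lasts 1/10 s, in which the tool goes at most 50 mm and 8.59 degrees, less where a joint would pass 70% of its speed; a pose out of reach is approached as far as the arm can. A call is refused whole if a number of a shift passes 0.05 or a number of a turn 0.15, either way. A call with a gripper value outside its range is refused whole. The fingers move at their own pace and stop on an object; "squeeze" is the grip in N (left out, the last holds). Time passes only in rows, so rows that do not move let the fingers close. It gives the time, the measured TCP pose, the force and the opening at its end, in the units of the state.
- ctrl.get_obs(): the state, without advancing time (a new reading comes with each control period).
- ctrl.snapshot(name): name is "scene" or "top" or "wrist"; returns a dict with "color" (400x640x3 uint8, red, green, blue), "vfov" (degrees; the focal length in pixels is half the picture's height over the tangent of half this angle, whatever the lens; pixels are square), "cx", "cy" (the principal point, pixels), "T" (4x4, takes a point from camera to world coordinates). Camera axes: x right, y down, z forward; pixel columns grow to the right and rows downward; lengths in m; the calibration is good to about 2 mm. The wrist camera is an equidistant fisheye: a pixel r from the principal point sees the ray r / f radians off the axis. A picture is of the moment at which its call begins. There is no depth.
- ctrl.job_done(): hands the job in, once; it reports no verdict.
The state is a dict: "t": time; "joint_positions": joint angles; "qd": joint speeds; "effort": joint torques, N m; "ee_pos": TCP position; "eef_rot": TCP orientation; "wrist_force": force on the tool from outside, world axes, zero at the start; "moment": the same for the moment, N m; "gripper_width": opening from 0.0 (shut) to 1.0 (fully open).
Only numpy, scipy, OpenCV 4.12 (cv2) and the standard library are available. Lean on these libraries where they do the work, as an engineer would, in place of code of your own. Each camera call takes 0.05 s, during which the arm holds its last target. There are 200 camera calls.

TASK

A flat metal tin has ended up partly under the lever of the wider of the two table bins: slide it aside along the table until it is clear of the lever. Then press that lever all the way down with the fingertips so that the lid opens fully, keep it open for three seconds while someone drops in their scraps, and ease the lever up so that the lid closes fully without slamming. Pick nothing up and do not touch the lid; leave the narrower bin shut and everything else where it stands.

Things in the scene. Friction and masses are not known exactly. Their poses are not given: they have to be found in the camera images.
- wide_bin: The wider table bin: a white open box 150 deep (x) x 260 wide (y) x 150 mm high with a grey lid, fixed to the table. Origin: centre of its underside; its own -x axis points out of its front, where the lever is.
- wide_bin_lid (a joint): Lid of the wide bin, hinged on the upper far (+x) edge: 0 shut, 1.2 rad fully open. It is linked to the lever and turns 3.33 times as far. Let go, it falls shut at once, with a slam, by its own weight.
- wide_bin_lever (a joint): Lever of the wide bin: 0 at rest (level), 0.36 rad fully down at its stop. Pivot on the bin's front face (own x = -75 mm) at height 65 mm. The weight of the lid pushes it back up: it takes some 8 to 13 N at the press point to start it, falling to some 3 to 6 N as the lid rises. It cannot go more than about half-way while the tin is under it.
- wide_bin_press (a point): Press point on the top of the wide bin's lever: on its centre line, 78 mm out from the pivot, 69 mm above the table at rest; it goes down by 27 mm. The steel pedal plate there is 50 mm wide (own y of the bin), 8 mm thick and reaches from 45 to 100 mm out from the pivot (its end is at own x = -175 mm of the bin).
- wide_bin_lid_edge (a point): Middle of the front edge of the wide bin's grey lid plate (158 x 268 x 15 mm), on its upper face, 150 mm from the hinge. The lid is not to be touched.
- narrow_bin: The narrower bin, same make, 150 deep x 140 wide x 150 mm high, with the same kind of lever and lid; fixed. Origin: centre of its underside, front towards its own -x. It stays shut.
- narrow_bin_lid (a joint): Lid of the narrow bin: 0 shut, 1.2 rad open; stays shut.
- shaker: Small glass jar with steel cap, 40 mm diameter, 75 mm high, standing between the bins; origin at its underside. Loose; leave alone.
- knife_a: Table knife, 215 mm long, 8 mm high, lying between the robot and the bins; origin near its middle. Loose; leave alone.
- knife_b: A second table knife of the same kind, to the robot's right. Loose; leave alone.
- mug_a: Glass mug, 74 mm diameter, 95 mm high, far right; origin at its underside. Loose; leave alone.
- mug_b: The same kind of glass mug, far left. Loose; leave alone.
- bowl: White bowl, 110 mm diameter, 55 mm high, far right; origin at its underside. Loose; leave alone.
- cutter: Round steel biscuit cutter, 60 mm diameter, 30 mm high, far left; origin at its underside. Loose; leave alone.
- tin: Flat closed metal tin, 100 (own x) x 60 (own y) x 42 mm high, about 0.25 kg, loose on the table. Origin: centre of its underside. At the start its long side lies roughly along the wide bin's x and its end is 10 to 20 mm under the end of the lever.
Mind the look-alikes: they are no part of the job. There is more than one size of the tin; the job needs the smallest.

How it is judged:
On the way, in this order (a step that is already met when the one before it is completed fails the run):
1. the tin has been slid clear of the wide bin's lever ((y of tin in the frame of wide_bin above 0.058 m or y of tin in the frame of wide_bin below -0.058 m or x of tin in the frame of wide_bin below -0.227 m)), for 0.2 s.
2. the wide bin's lid is fully open (over 1.08 of 1.2 rad) and kept so for at least 2.5 s (value of joint wide_bin_lid above 1.08 rad), for 2.5 s.
At the end, for the whole second after the job is handed in: The wide bin's lid is shut (below 0.04 rad), the narrow bin's too, and the tin stands flat and still on the table clear of the lever (its centre over 58 mm to the side of the lever's centre line, or over 52 mm beyond the lever's end) (value of joint each of wide_bin_lid, narrow_bin_lid below 0.04 rad and (y of tin in the frame of wide_bin above 0.058 m or y of tin in the frame of wide_bin below -0.058 m or x of tin in the frame of wide_bin below -0.227 m) and height (world z) of tin below 0.005 m and angle between tin's own z axis and vertical below 0.1 rad and linear speed of tin below 0.01 m/s); the robot touches nothing.
It fails at once if the wide bin's lid slams: closes faster than 2 rad/s (0.3 m/s at its edge) within its last 0.3 rad (value of joint wide_bin_lid below 0.3 rad and velocity of joint wide_bin_lid below -2 rad/s).
It fails at once if the robot touches the wide bin's lid itself (over 1 N) (contact force between any of the fingers, the arm and wide_bin_lid above 1 N).
It fails at once if the tin is lifted (over 12 mm) or tipped (over 0.3 rad) (height (world z) of tin above 0.012 m or angle between tin's own z axis and vertical above 0.3 rad).
It fails at once if the narrow bin is opened (over 0.15 rad) (value of joint narrow_bin_lid above 0.15 rad).
It fails at once if a bystander is moved by more than 25 mm (distance of any of shaker, knife_a, knife_b, mug_a, mug_b, bowl, cutter from where it was at the start of the episode above 0.025 m).
It also fails if it takes over 64 s, if anything falls off the work surface, if the arm or the gripper's body presses on something with over 40 N, if the wrist force passes 120 N, or if a joint passes its speed limit or range.

## Working session

There is one attempt and no reset: what is moved stays moved. The work goes in short steps, Python scripts to look and compute and a tool call to move; the robot and the scene stay as the last step left them, time stands still between calls to the robot, and variables do not carry over. Pictures are saved under pics/ and viewed, about 8 in all and at most 12, crops included, and the job is handed in when it is done.

Besides the shell and the picture viewer there is one more tool, called after "Call:" as name(argument=value, ...), one argument or row to a line, values as JSON. apply_moves: Moves the arm, as the interface text tells. Its arguments: {"type":"object","properties":{"commands":{"type":"array","items":{"type":"array"}},"squeeze":{"type":"number"}},"required":["commands"]}

```bash
mkdir -p pics; cat > h.py <<'E'
import numpy as np, cv2
from workcell import ctrl
def snap(n,f):
    s=ctrl.snapshot(n); cv2.imwrite(f'pics/{f}.png',s['color'][:,:,::-1]); np.savez(f'pics/{f}.npz',**s); return s
def load(f): return dict(np.load(f'pics/{f}.npz'))
def ray(s,u,v,fish=False):
    f=200/np.tan(np.radians(float(s['vfov']))/2); x=np.array([u-s['cx'],v-s['cy']],float)
    if fish:
        r=np.hypot(*x); d=np.r_[x/max(r,1e-9)*np.sin(r/f),np.cos(r/f)]
    else: d=np.r_[x/f,1]
    T=s['T']; return T[:3,3],T[:3,:3]@(d/np.linalg.norm(d))
def plane(s,u,v,z,fish=False):
    o,d=ray(s,u,v,fish); return o+d*(z-o[2])/d[2]
def tri(a,b):
    (o,d),(p,e)=a,b; k=np.linalg.lstsq(np.c_[d,-e],p-o,rcond=None)[0]
    A=o+d*k[0];B=p+e*k[1]; return (A+B)/2,np.linalg.norm(A-B)
E
python3 - <<'E'
from h import *
for n in('scene','top'):
    s=snap(n,n+'0'); print(n,s['vfov'],s['cx'],s['cy'],s['T'].round(3).tolist())
o=ctrl.get_obs();print(o)
E
```

```text
scene 57.459592319641324 314.9881285611702 194.94211439733456 [[-0.829, 0.35, -0.436, 0.964], [0.559, 0.531, -0.637, 0.699], [0.009, -0.772, -0.636, 0.801], [0.0, 0.0, 0.0, 1.0]]
top 46.94033433327842 316.878998475808 201.5250161803998 [[-0.024, -0.997, 0.079, 0.398], [-0.999, 0.026, 0.024, -0.016], [-0.026, -0.078, -0.997, 1.426], [0.0, 0.0, 0.0, 1.0]]
{'t': 0.1, 'joint_positions': array([-1.25963108e+00,  4.91496139e-01,  1.55938445e+00,  1.64725225e-05,
        1.09167890e+00, -1.05620817e-01]), 'qd': array([ 0.00027201, -0.00042553, -0.00151037, -0.00098768, -0.0008516 ,
       -0.00151787]), 'effort': array([ 3.59017125e-03, -6.19448805e+01, -2.62026483e+01, -2.65762333e-05,
        2.87941359e-03,  1.18137197e-05]), 'ee_pos': array([ 0.25296843, -0.5713087 ,  0.23078952]), 'eef_rot': array([ 0.5923628 ,  0.38596019,  0.59288674, -0.3855209 ]), 'wrist_force': array([0.38483951, 0.36718216, 0.62052401]), 'moment': array([ 0.00545185, -0.01335027, -0.03804921]), 'gripper_width': 0.9990006529623818}
```

View pics/scene0.png

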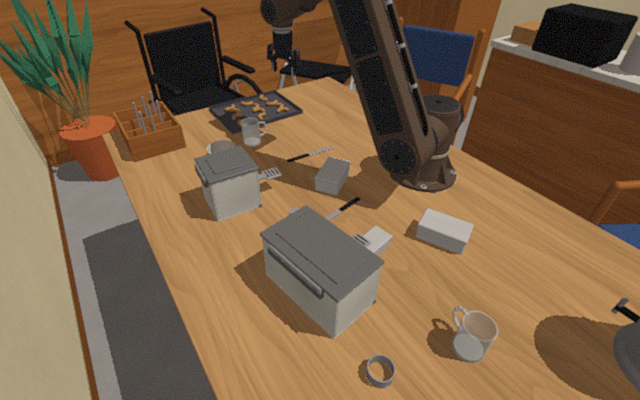

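View pics/top0.png

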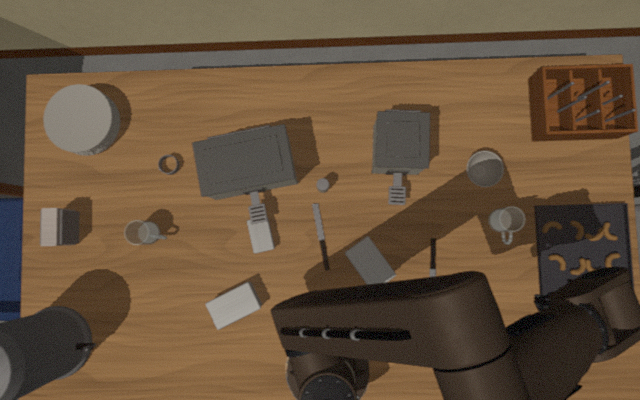

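The scene view shows the wide bin at (320,270), with its lever and a small tin at (373,240). The narrow bin is at (228,180). In the top view:
- The wide bin's lid is at (245,160) and its lever at (258,208).
- Things that could be taken for the tin: the box at (260,235) with its end under the lever, a larger white box at (233,305), a grey box at (370,260) and a box at (58,227).
- I choose (260,235), because it is the smallest and lies under the wide bin's lever.
- knife_a is at (321,237) and the shaker at (323,184).

I'll check the choice in one close crop.

```bash
python3 - <<'E'
import cv2,numpy as np
a=cv2.imread('pics/top0.png')[115:275,185:345]; b=cv2.imread('pics/scene0.png')[190:350,250:410]
cv2.imwrite('pics/c0.png',np.hstack([cv2.resize(x,(400,400),interpolation=cv2.INTER_CUBIC) for x in(a,b)]))
E
```

```text
(no output)
```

View pics/c0.png

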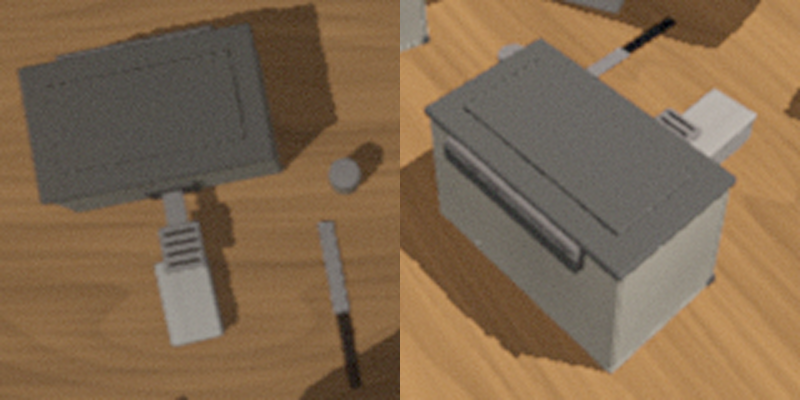

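The crop confirms the choice. The tin's top face is at about crop (165–222, 262–345) and its far end is under the ribbed pedal plate at crop (182,247). Next I'll triangulate the corners of the lid, plate and tin.

```bash
python3 - <<'E'
from h import *
t=load('top0');s=load('scene0')
T=lambda x,y:(x/2.5+185-.3,y/2.5+115-.3); S=lambda x,y:((x-400)/2.5+250-.3,y/2.5+190-.3)
P={'lidFL':(T(40,203),S(735,182)),'lidBL':(T(20,70),S(613,278)),'lidBR':(T(248,28),S(426,110)),'lidFR':(T(276,160),S(541,40)),
'tinNL':(T(172,345),S(754,117)),'tinNR':(T(215,336),S(713,90)),
'plateNR':(T(202,263),S(675,110))}
for k,(a,b) in P.items():
    X,e=tri(ray(t,*a),ray(s,*b)); print(k,X.round(3),round(e,4), plane(t,*a,X[2]).round(3))
for n,z,ps in [('lid.165',.165,[(40,203),(20,70),(248,28),(276,160)]),('tin.042',.042,[(157,265),(172,345),(222,335),(208,262)]),('plate.069',.069,[(162,228),(199,224),(203,264),(165,270)]),('shaker.075',.075,[(344,175)]),('knife.005',.005,[(323,225),(354,385)])]:
    print(n,[plane(t,*T(*p),z)[:2].round(3).tolist() for p in ps])
img=cv2.imread('pics/top0.png');hsv=cv2.cvtColor(img,cv2.COLOR_BGR2HSV)
m=((hsv[...,1]<40)&(hsv[...,2]>125)).astype(np.uint8); 
n,l,st,c=cv2.connectedComponentsWithStats(m)
for i in range(1,n):
    if st[i,4]>150: 
        cn=cv2.findContours((l==i).astype(np.uint8),0,1)[0][0]; print(c[i].round(1),st[i,4],cv2.boxPoints(cv2.minAreaRect(cn)).round(1).tolist())
E
```

```text
lidFL [0.524 0.338 0.153] 0.0015 [0.523 0.338 0.153]
lidBL [0.676 0.359 0.153] 0.0043 [0.674 0.361 0.153]
lidBR [0.716 0.101 0.154] 0.0032 [0.714 0.102 0.154]
lidFR [0.564 0.074 0.153] 0.0004 [0.564 0.074 0.153]
tinNL [0.359 0.212 0.035] 0.0013 [0.358 0.212 0.035]
tinNR [0.371 0.157 0.041] 0.0072 [0.368 0.159 0.041]
plateNR [0.453 0.172 0.066] 0.0058 [0.455 0.17  0.066]
lid.165 [[0.522, 0.335], [0.672, 0.357], [0.712, 0.101], [0.563, 0.073]]
tin.042 [[0.455, 0.228], [0.359, 0.211], [0.369, 0.151], [0.457, 0.166]]
plate.069 [[0.498, 0.217], [0.501, 0.172], [0.454, 0.168], [0.448, 0.214]]
shaker.075 [[0.554, -0.001]]
knife.005 [[0.501, 0.027], [0.304, -0.006]]
[ 77.3 117.8] 3509 [[31.100000381469727, 109.5999984741211], [87.80000305175781, 71.80000305175781], [123.69999694824219, 125.5], [66.9000015258789, 163.39999389648438]]
[ 48.2 226.4] 541 [[41.0, 208.0], [56.0, 208.0], [56.0, 245.0], [41.0, 245.0]]
[259.9 236.2] 601 [[246.3000030517578, 220.39999389648438], [266.1000061035156, 216.10000610351562], [273.20001220703125, 248.6999969482422], [253.39999389648438, 253.0]]
[232.3 305.8] 1381 [[204.1999969482422, 303.3999938964844], [247.0, 282.0], [260.0, 308.0], [217.1999969482422, 329.3999938964844]]
```

Estimates from the two views:
- **Wide bin:** yaw about 0.155, origin about (0.618, 0.218).
- **Plate end:** measured about (0.451, 0.191), which fits.
- **Tin:** centre about (0.413, 0.190), own bin position about (-0.207, +0.004).

Plan: turn the tool so its y/z axes match the bin's +y/+x, shut the fingers, come down on the tin's -y side, and push it towards +y, away from knife_a.

Call:
apply_moves(
  commands=[
    [[-0.145,0,0],[0,0,0],-1],
    [[-0.145,0,0],[0,0,0],-1],
    [[-0.145,0,0],[0,0,0],-1],
    [[-0.145,0,0],[0,0,0],-1],
    [[-0.145,0,0],[0,0,0],-1],
    [[-0.145,0,0],[0,0,0],-1],
    [[-0.145,0,0],[0,0,0],-1],
    [[-0.145,0,0],[0,0,0],-1],
    [[-0.145,0,0],[0,0,0],-1],
    [[0,0,0],[0,0,0],-1],
  ],
  squeeze=20,
)

```text
t: 1.1
ee_pos: [0.253, -0.5714, 0.231]
eef_rot: [0.705, -0.054, 0.705, 0.054]
wrist_force: [0.1, -0.9, 0.1]
gripper_width: -0.001
```

Call:
apply_moves(
  commands=[
    [[0,0,0],[0,0.027,0.022],-1],
    [[0,0,0],[0,0.027,0.022],-1],
    [[0,0,0],[0,0.027,0.022],-1],
    [[0,0,0],[0,0.027,0.022],-1],
    [[0,0,0],[0,0.027,0.022],-1],
    [[0,0,0],[0,0.027,0.022],-1],
    [[0,0,0],[0,0.027,0.022],-1],
    [[0,0,0],[0,0.027,0.022],-1],
    [[0,0,0],[0,0.027,0.022],-1],
    [[0,0,0],[0,0.027,0.022],-1],
  ],
)

```text
t: 2.1
ee_pos: [0.4304, -0.2702, 0.2313]
eef_rot: [0.705, -0.052, 0.705, 0.052]
wrist_force: [0.7, -0.7, 1.2]
gripper_width: -0.001
```

Call:
apply_moves(
  commands=[
    [[0,0,0],[0,0.027,0.022],-1],
    [[0,0,0],[0,0.027,0.022],-1],
    [[0,0,0],[0,0.027,0.022],-1],
    [[0,0,0],[0,0.027,0.022],-1],
    [[0,0,0],[0,0.035,0],-1],
    [[0,0,0],[0,0.035,0],-1],
    [[0,0,0],[0,0.035,0],-1],
    [[0,0,0],[0,0.035,0],-1],
    [[0,0,0],[0,0,0],-1],
  ],
)

```text
t: 3.0
ee_pos: [0.4787, -0.0101, 0.2313]
eef_rot: [0.705, -0.053, 0.705, 0.053]
wrist_force: [-0.4, 0.6, 0.3]
gripper_width: 0.002
```

```bash
python3 - <<'E'
from h import *
s=snap('wrist','w1'); print(s['vfov'],s['cx'],s['cy'],s['T'].round(3).tolist())
E
```

```text
65.70646984690485 319.95757617059473 201.0650081066421 [[0.989, 0.142, 0.047, 0.466], [0.149, -0.939, -0.31, 0.069], [-0.0, 0.314, -0.949, 0.374], [0.0, 0.0, 0.0, 1.0]]
```

View pics/w1.png

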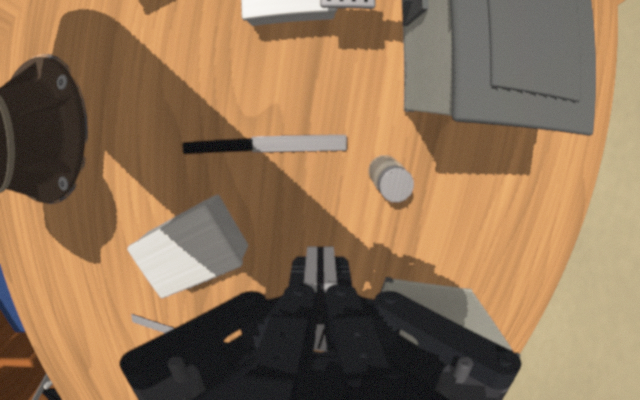

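The wrist view shows knife_a at (265,145), the shaker at (393,183), and the right sides of the tin and plate at the top edge (243–375, 5–20). I'll move over the spot where the push starts and measure again from there.

Call:
apply_moves(
  commands=[
    [[0,0,0],[0,0.028,-0.006],-1],
    [[0,0,0],[0,0.028,-0.006],-1],
    [[0,0,0],[0,0.028,-0.007],-1],
    [[0,0,0],[0,0.028,-0.007],-1],
    [[0,0,0],[0,0.028,-0.007],-1],
    [[0,0,0],[0,0,0],-1],
    [[0,0,0],[0,0,0],-1],
  ],
)

```text
t: 3.75
ee_pos: [0.4263, 0.1201, 0.2313]
eef_rot: [0.705, -0.053, 0.705, 0.053]
wrist_force: [0.2, -1.0, 0.6]
gripper_width: 0.001
```

```bash
python3 - <<'E'
from h import *
s=snap('wrist','w2'); print(s['T'].round(3).tolist()); print(ctrl.get_obs()['ee_pos'])
E
```

```text
[[0.989, 0.142, 0.047, 0.413], [0.15, -0.939, -0.311, 0.199], [0.0, 0.315, -0.949, 0.374], [0.0, 0.0, 0.0, 1.0]]
[0.42645303 0.11971064 0.23127804]
```

View pics/w2.png

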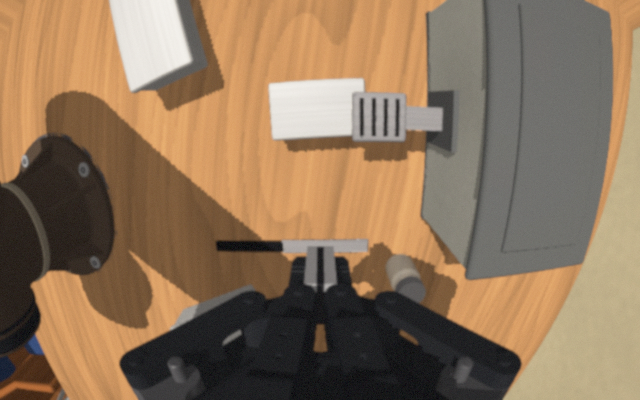

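The view shows the tin's top face at (270–364, 79–138) and the plate at (352–405, 93–141). The bin is to the right and the larger tin is at (160,45), clear of the push path. Next I'll cast rays from here and triangulate against the top view.

```bash
python3 - <<'E'
from h import *
t=load('top0');s=load('scene0');w=load('w2')
T=lambda x,y:(x/2.5+185-.3,y/2.5+115-.3)
O=np.array([.618,.2175]);c,sn=np.cos(.153),np.sin(.153);own=lambda X:np.array([[c,sn],[-sn,c]])@(X[:2]-O)
for k,a,b in [('tinNL',T(172,345),(270,85)),('tinNR',T(219,335),(274,137)),('tinFL',T(157,265),(364,79)),('plNR',T(203,264),(352,140)),('plNL',T(165,270),(353,93)),('plFR',T(199,224),(405,141)),('plFL',T(162,228),(405,93)),('lidFR',T(276,160),(468,276))]:
    X,e=tri(ray(t,*a),ray(w,*b,True)); z=.042 if 'tin' in k else .069 if 'pl' in k else .153
    P=plane(w,*b,z,True);print(k,X.round(3),round(e,4),'plane',P[:2].round(3),'own',own(P).round(3),own(plane(t,*a,z)).round(3))
E
```

```text
tinNL [0.359 0.211 0.044] 0.0002 plane [0.359 0.211] own [-0.258  0.033] [-0.257  0.033]
tinNR [0.369 0.155 0.037] 0.0004 plane [0.37  0.155] own [-0.254 -0.024] [-0.256 -0.025]
tinFL [0.457 0.232 0.024] 0.0031 plane [0.456 0.232] own [-0.158  0.039] [-0.159  0.035]
plNR [0.452 0.168 0.07 ] 0.0035 plane [0.45  0.167] own [-0.173 -0.024] [-0.17  -0.023]
plNL [0.447 0.215 0.058] 0.0037 plane [0.444 0.213] own [-0.173  0.022] [-0.169  0.022]
plFR [0.503 0.174 0.068] 0.0041 plane [0.504 0.176] own [-0.119 -0.024] [-0.122 -0.027]
plFL [0.501 0.223 0.043] 0.0049 plane [0.495 0.223] own [-0.121  0.025] [-0.119  0.017]
lidFR [0.566 0.075 0.154] 0.0051 plane [0.569 0.076] own [-0.07  -0.132] [-0.075 -0.134]
```

The views agree: the tin's own position is about (-0.207, 0.005) and the plate's end is at own x -0.173. Going down beside the tin.

Call:
apply_moves(
  commands=[
    [[0,0,0],[0.03,0,-0.003],-1],
    [[0,0,0],[0.03,0,0],-1],
    [[0,0,0],[0.03,0,0],-1],
    [[0,0,0],[0.03,0,0],-1],
    [[0,0,0],[0.03,0,0],-1],
    [[0,0,0],[0.03,0,0],-1],
    [[0,0,0],[0.02,0,0],-1],
    [[0,0,0],[0.012,0,0],-1],
    [[0,0,0],[0,0,0],-1],
    [[0,0,0],[0,0,0],-1],
  ],
)

```text
t: 4.8
ee_pos: [0.4234, 0.1192, 0.0193]
eef_rot: [0.705, -0.053, 0.705, 0.053]
wrist_force: [0.3, 0.4, 0.1]
gripper_width: -0.001
```

Call:
apply_moves(
  commands=[
    [[0,0,0],[0,0.012,0],-1],
    [[0,0,0],[0,0.012,0],-1],
    [[0,0,0],[0,0.01,0],-1],
    [[0,0,0],[0,0.01,0],-1],
    [[0,0,0],[0,0.01,0],-1],
    [[0,0,0],[0,0.01,0],-1],
    [[0,0,0],[0,0.01,0],-1],
    [[0,0,0],[0,0,0],-1],
  ],
)

```text
t: 5.6
ee_pos: [0.4116, 0.1944, 0.0194]
eef_rot: [0.705, -0.054, 0.705, 0.054]
wrist_force: [1.0, -0.5, -0.5]
gripper_width: -0.005
```

```bash
python3 - <<'E'
from h import *
s=snap('wrist','w3'); a=s['color'][:,:,::-1]; t=snap('top','t3')['color'][:,:,::-1]
cv2.imwrite('pics/c3.png',np.hstack([a[0:300,170:570],cv2.resize(t[115:275,185:398],(399,300))]))
E
```

```text
(no output)
```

View pics/c3.png

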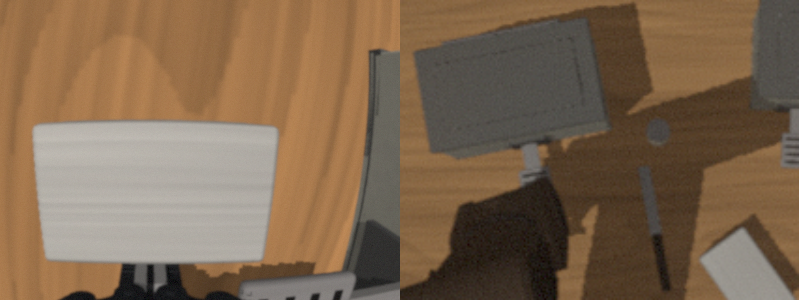

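The tin (crop (35–278, 122–262)) is sliding squarely ahead of the fingers. I'll push another 40 mm, ease to a stop, then back off.

Call:
apply_moves(
  commands=[
    [[0,0,0],[0,0.008,0],-1],
    [[0,0,0],[0,0.01,0],-1],
    [[0,0,0],[0,0.01,0],-1],
    [[0,0,0],[0,0.008,0],-1],
    [[0,0,0],[0,0.004,0],-1],
    [[0,0,0],[0,0,0],-1],
    [[0,0,0],[0,-0.01,0],-1],
    [[0,0,0],[0,-0.01,0],-1],
    [[0,0,0],[0,-0.01,0],-1],
    [[0,0,0],[0,0,0],-1],
  ],
)

```text
t: 6.7
ee_pos: [0.4106, 0.2014, 0.0193]
eef_rot: [0.705, -0.053, 0.705, 0.053]
wrist_force: [-0.0, -0.1, -0.1]
gripper_width: 0.001
```

Call:
apply_moves(
  commands=[
    [[0,0,0],[-0.02,0,0],-1],
    [[0,0,0],[-0.03,0,0],-1],
    [[0,0,0],[-0.03,0,0],-1],
    [[0,0,0],[-0.03,0,0],-1],
    [[0,0,0],[-0.02,0,0],-1],
    [[0,0,0],[0,0,0],-1],
    [[0,0,0],[0,0,0],-1],
  ],
)

```text
t: 7.4
ee_pos: [0.4103, 0.2027, 0.1492]
eef_rot: [0.705, -0.053, 0.705, 0.053]
wrist_force: [-0.5, -0.7, 0.3]
gripper_width: 0.002
```

```bash
python3 - <<'E'
from h import *
s=snap('wrist','w4'); o=ctrl.get_obs(); print(o['t'],o['ee_pos'])
hsv=cv2.cvtColor(s['color'],cv2.COLOR_RGB2HSV)
m=((hsv[...,1]<40)&(hsv[...,2]>140)).astype(np.uint8)
O=np.array([.618,.2175]);c,sn=np.cos(.153),np.sin(.153);own=lambda X:np.array([[c,sn],[-sn,c]])@(X[:2]-O)
n,l,st,ce=cv2.connectedComponentsWithStats(m)
for i in range(1,n):
    if st[i,4]>1500:
        cn=cv2.findContours((l==i).astype(np.uint8),0,1)[0][0]; b=cv2.boxPoints(cv2.minAreaRect(cn)); print(st[i],b.round(0).tolist(),[own(plane(s,*p,.042,True)).round(3).tolist() for p in b])
E
```

```text
7.45 [0.41004276 0.20272479 0.14864191]
[   61     8   101   173 10469] [[50.0, 27.0], [123.0, 7.0], [166.0, 162.0], [93.0, 182.0]] [[-0.494, 0.21], [-0.389, 0.202], [-0.346, 0.052], [-0.439, 0.036]]
[ 260   75  126   76 9328] [[260.0, 75.0], [385.0, 75.0], [385.0, 150.0], [260.0, 150.0]] [[-0.256, 0.121], [-0.156, 0.121], [-0.155, 0.059], [-0.257, 0.059]]
[ 364  199  108   56 3214] [[364.0, 199.0], [471.0, 199.0], [471.0, 254.0], [364.0, 254.0]] [[-0.171, 0.017], [-0.069, 0.017], [-0.058, -0.041], [-0.168, -0.036]]
```

View pics/w4.png

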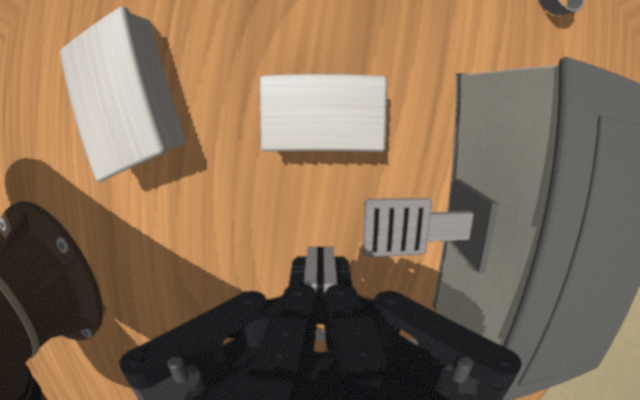

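The tin now stands at own (-0.206, 0.090), square and well clear of the plate at (364–430, 199–254). A quick check of where the plate is before pressing.

```bash
python3 - <<'E'
from h import *
s=load('w4');O=np.array([.618,.2175]);c,sn=np.cos(.153),np.sin(.153);own=lambda X:np.array([[c,sn],[-sn,c]])@(X[:2]-O)
for p in [(365,199),(430,199),(430,254),(364,252)]: print(own(plane(s,*p,.069,True)).round(3))
print('tcp',own(np.array([.4103,.2027])).round(4))
E
```

```text
[-0.174  0.025]
[-0.121  0.025]
[-0.115 -0.024]
[-0.172 -0.02 ]
tcp [-0.2075  0.017 ]
```

Call:
apply_moves(
  commands=[
    [[0,0,0],[0,-0.005,0.01],-1],
    [[0,0,0],[0,-0.005,0.015],-1],
    [[0,0,0],[0,-0.005,0.015],-1],
    [[0,0,0],[0,-0.002,0.01],-1],
    [[0,0,0],[0,0,0],-1],
    [[0,0,0],[0,0,0],-1],
  ],
)

```text
t: 8.05
ee_pos: [0.4622, 0.1935, 0.1488]
eef_rot: [0.705, -0.053, 0.705, 0.053]
wrist_force: [-0.4, -0.5, 0.1]
gripper_width: -0.001
```

TCP is at own (-0.158, 0.000), over the plate. I'll come down to just above it, then press slowly.

Call:
apply_moves(
  commands=[
    [[0,0,0],[0.025,0,0],-1],
    [[0,0,0],[0.025,0,0],-1],
    [[0,0,0],[0.02,0,0],-1],
    [[0,0,0],[0,0,0],-1],
    [[0,0,0],[0.003,0,0],-1],
    [[0,0,0],[0.003,0,0],-1],
    [[0,0,0],[0.002,0,0],-1],
    [[0,0,0],[0.002,0,0],-1],
    [[0,0,0],[0,0,0],-1],
  ],
)

```text
t: 8.95
ee_pos: [0.4624, 0.1937, 0.0694]
eef_rot: [0.705, -0.053, 0.705, 0.053]
wrist_force: [-0.2, -0.1, 0.1]
gripper_width: -0.0
```

Call:
apply_moves(
  commands=[
    [[0,0,0],[0.002,0,0],-1],
    [[0,0,0],[0.002,0,0],-1],
    [[0,0,0],[0.002,0,0],-1],
    [[0,0,0],[0.002,0,0],-1],
    [[0,0,0],[0.002,0,0],-1],
    [[0,0,0],[0,0,0],-1],
  ],
)

```text
t: 9.55
ee_pos: [0.4626, 0.1937, 0.0597]
eef_rot: [0.705, -0.053, 0.705, 0.053]
wrist_force: [-1.6, -1.2, 7.6]
gripper_width: 0.002
```

Contact shows on the wrist force (7.6 N). Pressing on down.

Call:
apply_moves(
  commands=[
    [[0,0,0],[0.002,0,0],-1],
    [[0,0,0],[0.002,0,0],-1],
    [[0,0,0],[0.002,0,0],-1],
    [[0,0,0],[0.002,0,0],-1],
    [[0,0,0],[0.002,0,0],-1],
    [[0,0,0],[0,0,0],-1],
  ],
)

```text
t: 10.15
ee_pos: [0.4633, 0.1939, 0.0497]
eef_rot: [0.706, -0.053, 0.704, 0.053]
wrist_force: [2.4, 0.1, 5.5]
gripper_width: -0.001
```

Call:
apply_moves(
  commands=[
    [[0,0,0],[0.001,0,0],-1],
    [[0,0,0],[0.001,0,0],-1],
    [[0,0,0],[0.001,0,0],-1],
    [[0,0,0],[0,0,0],-1],
  ],
)

```text
t: 10.55
ee_pos: [0.4631, 0.1939, 0.0467]
eef_rot: [0.706, -0.053, 0.704, 0.053]
wrist_force: [1.3, 0.2, 5.7]
gripper_width: -0.0
```

Call:
apply_moves(
  commands=[
    [[0,0,0],[0.001,0,0],-1],
    [[0,0,0],[0.001,0,0],-1],
    [[0,0,0],[0.001,0,0],-1],
    [[0,0,0],[0,0,0],-1],
  ],
)

```text
t: 10.95
ee_pos: [0.4624, 0.1937, 0.0433]
eef_rot: [0.705, -0.053, 0.705, 0.053]
wrist_force: [2.2, -0.3, 3.8]
gripper_width: 0.001
```

Call:
apply_moves(
  commands=[
    [[0,0,0],[0.001,0,0],-1],
    [[0,0,0],[0,0,0],-1],
  ],
)

```text
t: 11.15
ee_pos: [0.4622, 0.1936, 0.0421]
eef_rot: [0.705, -0.053, 0.705, 0.053]
wrist_force: [1.0, -0.4, 3.7]
gripper_width: 0.002
```

Call:
apply_moves(
  commands=[
    [[0,0,0],[0.001,0,0],-1],
    [[0,0,0],[0,0,0],-1],
  ],
)

```text
t: 11.35
ee_pos: [0.4621, 0.1936, 0.0411]
eef_rot: [0.705, -0.053, 0.705, 0.053]
wrist_force: [0.4, 0.6, 3.6]
gripper_width: -0.005
```

Call:
apply_moves(
  commands=[
    [[0,0,0],[0.001,0,0],-1],
    [[0,0,0],[0,0,0],-1],
  ],
)

```text
t: 11.55
ee_pos: [0.4621, 0.1936, 0.0401]
eef_rot: [0.705, -0.053, 0.705, 0.053]
wrist_force: [0.5, -0.3, 4.0]
gripper_width: 0.002
```

```bash
python3 - <<'E'
from h import *
s=snap('scene','s5'); print(ctrl.get_obs()['wrist_force'],ctrl.get_obs()['ee_pos'])
cv2.imwrite('pics/c5.png',cv2.resize(s['color'][80:350,150:480,::-1],(660,540)))
E
```

```text
[0.72797437 0.11874468 1.93435914] [0.46216458 0.19364301 0.04013344]
```

View pics/c5.png

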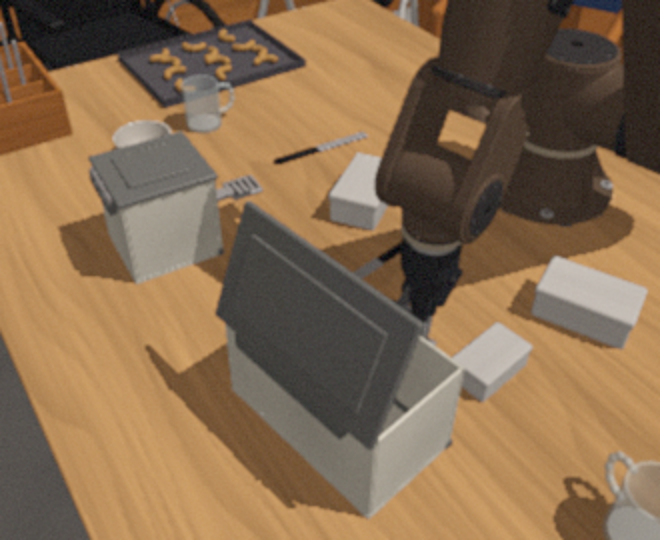

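The lid is well open (upper edge at (250,210)–(415,325)) and the fingers are clear of it. There has been no rise in force yet, so the lever isn't at its stop. I'll keep going in 1 mm steps.

Call:
apply_moves(
  commands=[
    [[0,0,0],[0.001,0,0],-1],
    [[0,0,0],[0,0,0],-1],
  ],
)

```text
t: 11.8
ee_pos: [0.4624, 0.1937, 0.0394]
eef_rot: [0.705, -0.053, 0.705, 0.053]
wrist_force: [0.0, 0.1, 7.0]
gripper_width: -0.001
```

Call:
apply_moves(
  commands=[
    [[0,0,0],[0.001,0,0],-1],
    [[0,0,0],[0,0,0],-1],
  ],
)

```text
t: 12.0
ee_pos: [0.4625, 0.1937, 0.0389]
eef_rot: [0.705, -0.053, 0.705, 0.053]
wrist_force: [-2.7, -1.6, 14.8]
gripper_width: -0.004
```

Call:
apply_moves(
  commands=[
    [[0,0,0],[0.001,0,0],-1],
    [[0,0,0],[0,0,0],-1],
  ],
)

```text
t: 12.2
ee_pos: [0.4627, 0.1938, 0.0385]
eef_rot: [0.706, -0.053, 0.704, 0.053]
wrist_force: [-2.9, -0.8, 24.9]
gripper_width: -0.005
```

The force rose to 25 N with almost no travel, so the lever is at its stop. Holding.

Call:
apply_moves(
  commands=[
    [[0,0,0],[0,0,0],-1],
    [[0,0,0],[0,0,0],-1],
    [[0,0,0],[0,0,0],-1],
    [[0,0,0],[0,0,0],-1],
    [[0,0,0],[0,0,0],-1],
    [[0,0,0],[0,0,0],-1],
    [[0,0,0],[0,0,0],-1],
    [[0,0,0],[0,0,0],-1],
    [[0,0,0],[0,0,0],-1],
    [[0,0,0],[0,0,0],-1],
  ],
)

```text
t: 13.2
ee_pos: [0.4627, 0.1938, 0.0386]
eef_rot: [0.706, -0.053, 0.704, 0.053]
wrist_force: [-3.3, -1.5, 24.3]
gripper_width: -0.006
```

```bash
python3 - <<'E'
from h import *
s=snap('scene','s6'); print(ctrl.get_obs()['wrist_force'],ctrl.get_obs()['ee_pos'])
cv2.imwrite('pics/c6.png',cv2.resize(s['color'][160:350,240:430,::-1],(570,570)))
# predicted pixel of front lid corners for lid angles
O=np.array([.618,.2175,0]);c,sn=np.cos(.153),np.sin(.153);R=np.array([[c,-sn,0],[sn,c,0],[0,0,1]])
f=200/np.tan(np.radians(float(s['vfov']))/2);Ti=np.linalg.inv(s['T'])
for a in(0,1.0,1.08,1.14,1.2):
    out=[]
    for y in(.134,-.134):
        p=np.array([.075-.15*np.cos(a)+0*np.sin(a),y,.153+.15*np.sin(a)]);q=Ti@np.r_[O+R@p,1]
        out.append(((q[:2]/q[2]*f+[s['cx'],s['cy']]-[240,160])*3).round(0).tolist())
    print(a,out)
E
```

```text
[-3.37657816 -1.68485602 23.25642545] [0.46269829 0.19375256 0.03858904]
0 [[433.0, 308.0], [199.0, 137.0]]
1.0 [[391.0, 238.0], [133.0, 55.0]]
1.08 [[381.0, 239.0], [122.0, 54.0]]
1.14 [[374.0, 241.0], [114.0, 54.0]]
1.2 [[366.0, 244.0], [105.0, 55.0]]
```

View pics/c6.png

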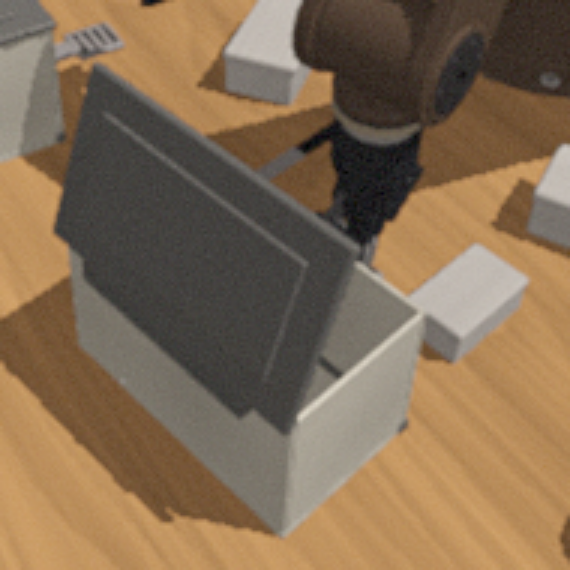

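Call:
apply_moves(
  commands=[
    [[0,0,0],[0,0,0],-1],
    [[0,0,0],[0,0,0],-1],
    [[0,0,0],[0,0,0],-1],
    [[0,0,0],[0,0,0],-1],
    [[0,0,0],[0,0,0],-1],
    [[0,0,0],[0,0,0],-1],
    [[0,0,0],[0,0,0],-1],
    [[0,0,0],[0,0,0],-1],
    [[0,0,0],[0,0,0],-1],
    [[0,0,0],[0,0,0],-1],
  ],
)

```text
t: 14.25
ee_pos: [0.4627, 0.1938, 0.0386]
eef_rot: [0.706, -0.053, 0.704, 0.053]
wrist_force: [-2.7, -2.0, 24.4]
gripper_width: 0.001
```

Call:
apply_moves(
  commands=[
    [[0,0,0],[0,0,0],-1],
    [[0,0,0],[0,0,0],-1],
    [[0,0,0],[0,0,0],-1],
    [[0,0,0],[0,0,0],-1],
    [[0,0,0],[0,0,0],-1],
    [[0,0,0],[0,0,0],-1],
    [[0,0,0],[0,0,0],-1],
    [[0,0,0],[0,0,0],-1],
    [[0,0,0],[0,0,0],-1],
    [[0,0,0],[0,0,0],-1],
  ],
)

```text
t: 15.25
ee_pos: [0.4627, 0.1938, 0.0386]
eef_rot: [0.706, -0.053, 0.704, 0.053]
wrist_force: [-3.3, -0.1, 23.8]
gripper_width: 0.002
```

The lid corners, seen at about (356,245) and (98,65), are at or just past where my model puts them at 1.2 rad, so the lid is fully open. The hold is now over 3 s. I'll ease up slowly, slower still near the end.

Call:
apply_moves(
  commands=[
    [[0,0,0],[0,0,0],-1],
    [[0,0,0],[0,0,0],-1],
    [[0,0,0],[0,0,0],-1],
    [[0,0,0],[0,0,0],-1],
    [[0,0,0],[-0.001,0,0],-1],
    [[0,0,0],[-0.001,0,0],-1],
    [[0,0,0],[-0.001,0,0],-1],
    [[0,0,0],[-0.001,0,0],-1],
    [[0,0,0],[-0.001,0,0],-1],
    [[0,0,0],[-0.001,0,0],-1],
  ],
)

```text
t: 16.25
ee_pos: [0.4616, 0.1935, 0.0431]
eef_rot: [0.704, -0.053, 0.706, 0.053]
wrist_force: [-3.7, -1.1, 2.3]
gripper_width: -0.003
```

Call:
apply_moves(
  commands=[
    [[0,0,0],[-0.0015,0,0],-1],
    [[0,0,0],[-0.0015,0,0],-1],
    [[0,0,0],[-0.0015,0,0],-1],
    [[0,0,0],[-0.0015,0,0],-1],
    [[0,0,0],[-0.0015,0,0],-1],
    [[0,0,0],[-0.0015,0,0],-1],
    [[0,0,0],[-0.0015,0,0],-1],
    [[0,0,0],[-0.0015,0,0],-1],
    [[0,0,0],[-0.001,0,0],-1],
    [[0,0,0],[-0.001,0,0],-1],
  ],
)

```text
t: 17.25
ee_pos: [0.4616, 0.1935, 0.0575]
eef_rot: [0.705, -0.054, 0.706, 0.053]
wrist_force: [-6.8, -0.9, 6.5]
gripper_width: -0.002
```

Call:
apply_moves(
  commands=[
    [[0,0,0],[-0.001,0,0],-1],
    [[0,0,0],[-0.001,0,0],-1],
    [[0,0,0],[-0.001,0,0],-1],
    [[0,0,0],[-0.001,0,0],-1],
    [[0,0,0],[-0.001,0,0],-1],
    [[0,0,0],[-0.001,0,0],-1],
    [[0,0,0],[-0.0005,0,0],-1],
    [[0,0,0],[-0.0005,0,0],-1],
    [[0,0,0],[-0.0005,0,0],-1],
    [[0,0,0],[-0.0005,0,0],-1],
  ],
)

```text
t: 18.25
ee_pos: [0.4615, 0.1935, 0.0655]
eef_rot: [0.705, -0.053, 0.706, 0.053]
wrist_force: [-8.0, -0.8, 8.9]
gripper_width: -0.004
```

Call:
apply_moves(
  commands=[
    [[0,0,0],[-0.0005,0,0],-1],
    [[0,0,0],[-0.0005,0,0],-1],
    [[0,0,0],[-0.0005,0,0],-1],
    [[0,0,0],[-0.0005,0,0],-1],
    [[0,0,0],[-0.0005,0,0],-1],
    [[0,0,0],[-0.0005,0,0],-1],
    [[0,0,0],[-0.0005,0,0],-1],
    [[0,0,0],[-0.0005,0,0],-1],
    [[0,0,0],[-0.0005,0,0],-1],
    [[0,0,0],[-0.0005,0,0],-1],
  ],
)

```text
t: 19.25
ee_pos: [0.4628, 0.1937, 0.0703]
eef_rot: [0.705, -0.053, 0.705, 0.053]
wrist_force: [-0.9, -0.5, -0.9]
gripper_width: 0.001
```

Call:
apply_moves(
  commands=[
    [[0,0,0],[-0.0005,0,0],-1],
    [[0,0,0],[-0.0005,0,0],-1],
    [[0,0,0],[-0.0005,0,0],-1],
    [[0,0,0],[-0.0005,0,0],-1],
    [[0,0,0],[-0.0005,0,0],-1],
    [[0,0,0],[-0.0005,0,0],-1],
    [[0,0,0],[0,0,0],-1],
  ],
)

```text
t: 19.95
ee_pos: [0.4624, 0.1937, 0.0733]
eef_rot: [0.705, -0.053, 0.705, 0.053]
wrist_force: [-0.0, 0.7, 0.1]
gripper_width: -0.002
```

The force is back to zero and the lever is released. I'll raise the tool clear and check.

Call:
apply_moves(
  commands=[
    [[0,0,0],[-0.01,0,0],-1],
    [[0,0,0],[-0.03,0,0],-1],
    [[0,0,0],[-0.03,0,0],-1],
    [[0,0,0],[-0.03,0,0],-1],
    [[0,0,0],[-0.03,0,0],-1],
    [[0,0,0],[-0.02,0,0],-1],
    [[0,0,0],[0,0,0],-1],
    [[0,0,0],[0,0,0],-1],
  ],
)

```text
t: 20.75
ee_pos: [0.4621, 0.1936, 0.2236]
eef_rot: [0.705, -0.053, 0.705, 0.053]
wrist_force: [-0.3, -0.0, -0.5]
gripper_width: -0.0
```

```bash
python3 - <<'E'
from h import *
w=snap('wrist','w7');s=snap('scene','s7'); o=ctrl.get_obs(); print(o['t'],o['ee_pos'],o['wrist_force'])
s0=load('scene0'); d=np.abs(s['color'].astype(int)-s0['color']).sum(2)
print('lid region diff',d[215:295,275:370].mean(),'narrow',d[155:210,200:255].mean())
cv2.imwrite('pics/c7.png',np.hstack([cv2.resize(s['color'][80:400,150:510,::-1],(400,356)),w['color'][0:356,120:520,::-1]]))
E
```

```text
20.85 [0.46185882 0.19355743 0.22253551] [ 0.00138931 -0.42638182  0.0462625 ]
lid region diff 19.891052631578948 narrow 16.632727272727273
```

View pics/c7.png

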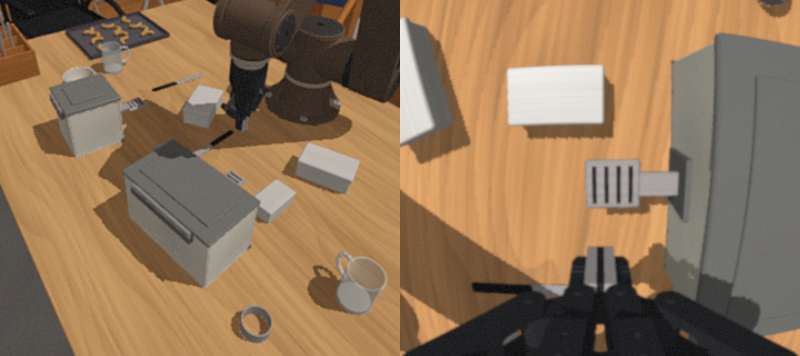

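The lid is shut, the lever level, the tin flat and clear to the side, and the narrow bin shut. The robot is 150 mm above the lever, touching nothing. Handing in.

```bash
python3 -c "
from workcell import ctrl; print(ctrl.job_done())"
```

```text
the job is handed in; nothing more can be done
None
```

The job is done and handed in at about 21 s of the 64 s allowed; it reports no verdict.

- **Tin:** I slid the smallest tin along the table with the shut fingers. It stopped at about (-0.206, +0.090) m in the wide bin's frame, past the 0.058 m limit to the side. It stayed square and flat.
- **Opening the lid:** I pressed the lever down until the force jumped to about 24 N with almost no further travel. I held it there for about 3.5 s. The picture fits the lid at about 1.2 rad.
- **Closing the lid:** I eased the lever up at 15 mm/s at most, slowing to 5 mm/s at the end. That is about 0.2 rad/s at the lid by my estimate; I did not measure the lid's speed.

**Last checks:** the pictures show the wide lid shut, the lever level, the narrow bin shut and the tin clear. I judged the bystanders by eye only, and those in view looked unmoved. The wrist force was about zero, with the fingers about 150 mm above the lever. The lid angles come from pictures, as the state gives no joint readings for the bins.

**Disagreements:**
- The lid's top measured about 0.153 m high, where 150 mm plus a 15 mm lid would give 0.165 m. This did not affect the job.
- Two rough corner matches on the tin and the plate came out about 20 mm too low, while their plane positions agreed to a few mm (8 mm at worst).

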